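Restock the sloping spice-tin dispenser

TASK

Restock the sloping tin dispenser: press its outlet gate fully down first so that nothing slides out, then slide both square spice tins down the rail, one behind the other and both with the black cap leading downhill so that the cook can draw them by the cap. When both lie against each other at the gate, fold the keeper flap fully over behind the last tin, and leave the jar, mills and bottle standing around where they are.

Things in the scene. Friction and masses are not known exactly. Their poses are not given: they have to be found in the camera images.
- rail: Steel rail of the dispenser, fixed on a wooden stand, sloping 30 degrees. Origin: centre line of its floor at the gate's uphill face, about 57 mm above the worktop. x runs UPHILL along the floor (away from the robot at yaw 0), y across, z square off the floor. Floor x -30 to 277 mm. Polished: a tin let go slides down until something stops it. Gate posts y +-26 to 36, z up to 89 mm.
- mouth (a point): Floor of the rail at the tube's upper end, x 150 mm in the rail's frame. Downhill of it (x 4 to 150) the rail is a tube 50 mm wide and 50 mm high inside, walls 3 mm, roofed by two lips with a 24 mm slot between. Uphill the 53 mm high walls flare to y +-32 mm by x 167 mm. The stand's wooden base below is 262 x 92 mm.
- trough (a point): Floor of the open loading trough, x 220 mm in the rail's frame; the trough runs x 160 to 275 mm with low sides only 11 mm high, 50 mm apart at the floor and flaring to 59 mm at their tops. Fingers can hold a tin here. Two seated tins reach from x 0 to 216 mm, so the second one's foot stays in the trough.
- gate (a joint): Outlet gate: a steel plate in two posts across the rail's lower end with a dark wooden bar on top; slides square to the rail floor. In m: 0 = raised (open), 0.048 = fully down (shut). Starts raised (0 to 0.014); friction of about 2.5 N holds it where it is left.
- gate_top (a point): Centre of the top face of the gate's wooden bar (18 mm along the rail, 44 mm across it), the place to press. In the rail's frame x -2.5, y 0, z 122 mm when raised and z 74 mm when fully down; the force needed is along the rail's -z.
- keeper (a joint): Keeper flap, 40 mm wide, with a down-turned tongue, hinged over the tube's mouth. In rad: 0 = folded over uphill, parallel to the floor, tongue behind the second tin (68 mm from the hinge, 58 to 39 mm above the floor); 2.6 = laid back about level towards the robot. Starts at 2.2 to 2.6; a stiff hinge (0.045 N m) holds it anywhere.
- keeper_hinge (a point): Middle of the keeper's hinge axis, in the rail's frame x 152, y 0, z 58 mm; the axis runs along the rail's y.
- keeper_grip (a point): Middle of the keeper's grip: a dark wooden crossbar, 11 mm in diameter, 30 mm long along the rail's y, on a 9 mm wide stem 90 mm from the hinge axis. Pinched at its two ends it can turn between the fingers. At joint value q it is at x = 152 + 90 cos q, z = 58 + 90 sin q mm in the rail's frame.
- tin_a: Square spice tin lying on its side, 108 mm long: 46 x 46 mm metal body (84 mm long) with a paper band, black round screw cap (40 mm diameter, 22 mm long) at one end; 0.11 to 0.23 kg. Origin: mid-length, on the lower side; x TOWARDS THE CAP, z up. Cap end at x +54, foot end at x -54, axis at z 23 mm. Both tins are alike.
- tin_b: Square spice tin lying on its side, 108 mm long: 46 x 46 mm metal body (84 mm long) with a paper band, black round screw cap (40 mm diameter, 22 mm long) at one end; 0.11 to 0.23 kg. Origin: mid-length, on the lower side; x TOWARDS THE CAP, z up. Cap end at x +54, foot end at x -54, axis at z 23 mm. Both tins are alike.
- tin_a_cap (a point): Centre of the outer end face of tin_a's cap, on the tin's axis.
- tin_b_cap (a point): Centre of the outer end face of tin_b's cap, on the tin's axis.
- tin_a_foot (a point): Centre of tin_a's flat foot, on the tin's axis, 108 mm from the cap's end.
- tin_b_foot (a point): Centre of tin_b's flat foot, on the tin's axis, 108 mm from the cap's end.
- spice_jar: Round glass spice jar with a red lid, 45 mm diameter, 106 mm high, a bystander; origin at the centre of its underside.
- pepper_mill: Glass mill with a black head and dark filling, 43 mm diameter, 132 mm high, a bystander; origin at the centre of its underside.
- salt_mill: Glass mill with a black head and white filling, 43 mm diameter, 132 mm high, a bystander; origin at the centre of its underside.
- oil_bottle: Green glass oil bottle with a cork stopper, 69 mm wide, 244 mm high, a bystander; origin at the centre of its underside.
There are look-alikes about, which are no part of the job. Leave any blue look-alike of the tin_b alone.

How it is judged:
On the way, in this order (a step that is already met when the one before it is completed fails the run):
1. the outlet gate is pressed fully down (value of joint gate above 0.044 m), for 0.2 s.
2. a first tin lies in the tube at the shut gate, cap downhill (value of joint gate above 0.044 m and ((x of tin_a_cap in the frame of rail between -0.004 and 0.012 m and x of tin_a_foot in the frame of rail between 0.104 and 0.12 m and y of tin_a_cap in the frame of rail between -0.006 and 0.006 m and z of tin_a_cap in the frame of rail between 0.015 and 0.031 m and y of tin_a_foot in the frame of rail between -0.006 and 0.006 m and z of tin_a_foot in the frame of rail between 0.015 and 0.031 m) or (x of tin_b_cap in the frame of rail between -0.004 and 0.012 m and x of tin_b_foot in the frame of rail between 0.104 and 0.12 m and y of tin_b_cap in the frame of rail between -0.006 and 0.006 m and z of tin_b_cap in the frame of rail between 0.015 and 0.031 m and y of tin_b_foot in the frame of rail between -0.006 and 0.006 m and z of tin_b_foot in the frame of rail between 0.015 and 0.031 m))), for 0.2 s.
3. the second tin lies in the rail right behind the first, cap downhill (value of joint gate above 0.044 m and ((x of tin_a_cap in the frame of rail between -0.004 and 0.012 m and x of tin_a_foot in the frame of rail between 0.104 and 0.12 m and y of tin_a_cap in the frame of rail between -0.006 and 0.006 m and z of tin_a_cap in the frame of rail between 0.015 and 0.031 m and y of tin_a_foot in the frame of rail between -0.006 and 0.006 m and z of tin_a_foot in the frame of rail between 0.015 and 0.031 m and x of tin_b_cap in the frame of rail between 0.104 and 0.12 m and x of tin_b_foot in the frame of rail between 0.212 and 0.228 m and y of tin_b_cap in the frame of rail between -0.006 and 0.006 m and z of tin_b_cap in the frame of rail between 0.015 and 0.031 m and y of tin_b_foot in the frame of rail between -0.006 and 0.006 m and z of tin_b_foot in the frame of rail between 0.015 and 0.031 m) or (x of tin_b_cap in the frame of rail between -0.004 and 0.012 m and x of tin_b_foot in the frame of rail between 0.104 and 0.12 m and y of tin_b_cap in the frame of rail between -0.006 and 0.006 m and z of tin_b_cap in the frame of rail between 0.015 and 0.031 m and y of tin_b_foot in the frame of rail between -0.006 and 0.006 m and z of tin_b_foot in the frame of rail between 0.015 and 0.031 m and x of tin_a_cap in the frame of rail between 0.104 and 0.12 m and x of tin_a_foot in the frame of rail between 0.212 and 0.228 m and y of tin_a_cap in the frame of rail between -0.006 and 0.006 m and z of tin_a_cap in the frame of rail between 0.015 and 0.031 m and y of tin_a_foot in the frame of rail between -0.006 and 0.006 m and z of tin_a_foot in the frame of rail between 0.015 and 0.031 m))), for 0.2 s.
4. the keeper flap is folded over behind it (all of step 3 and value of joint keeper below 0.08 rad), for 0.2 s.
At the end, for the whole second after the job is handed in: Gate down within 4 mm. Tins at rest in the rail, caps downhill: the first cap within 12 mm of the gate, the second within 12 mm of touching the first foot; both within 6 mm of the centre line and 8 mm of lying flat. Keeper folded within 0.08 rad (all of step 4 and linear speed of each of tin_a, tin_b below 0.02 m/s).
It fails at once if the spice jar is moved by more than 30 mm or knocked over (distance of spice_jar from where it was at the start of the episode above 0.03 m or angle between spice_jar's own z axis and vertical above 0.4 rad).
It fails at once if the pepper mill is moved by more than 30 mm or knocked over (distance of pepper_mill from where it was at the start of the episode above 0.03 m or angle between pepper_mill's own z axis and vertical above 0.4 rad).
It fails at once if the salt mill is moved by more than 30 mm or knocked over (distance of salt_mill from where it was at the start of the episode above 0.03 m or angle between salt_mill's own z axis and vertical above 0.4 rad).
It fails at once if the oil bottle is moved by more than 30 mm or knocked over (distance of oil_bottle from where it was at the start of the episode above 0.03 m or angle between oil_bottle's own z axis and vertical above 0.4 rad).
It also fails if it takes over 70 s, if anything falls off the work surface, if the arm or the gripper's body presses on something with over 40 N, if the wrist force passes 120 N, or if a joint passes its speed limit or range.

ROBOT

A 7-joint arm with a two-finger parallel gripper is mounted at the origin on a cart in front of the work surface, level with it; the furniture and walls round the work are solid. World frame = base frame: x ahead of the robot, y to its left, z up, the work surface at z = 0. Lengths are in m, angles in rad, forces in N, time in s.
With the tool pointing down it reaches from about 0.425 to 0.925 m from the base axis. Payload 6.8 kg.
Tool frame: the origin (TCP) lies midway between the tips of the shut fingers; the grasp point (between the pads) lies r.grip_point_offset behind it (r.grip_point_offset is the distance from the TCP to the grasp point, in m); z points along the fingers, y is the line along which they close (so a half turn about z gives the same grasp; the last joint's range is limited). The gripper opens to 85 mm and grips with 20 to 120 N. Pads are 22 mm wide; open, the fingers measure 114 mm over their backs; the gripper's body (76 mm by 85 mm) begins 54 mm behind the grasp point. The pads swing forward as they close: fully open they stand 13 mm farther back than shut.
Start: joints at [-1.285, 0.477, 0.022, 1.555, -0.011, 1.109, -0.083], TCP at [0.259, 0.623, 0.231] pointing down, gripper open.
Joint ranges: [-2.96, 2.96], [-0.34, 2.1], [-1.41, 1.46], [0.24, 2.44], [-1.37, 4.51], [0.17, 1.92], [-2.96, 2.96]. Speed limits (rad/s): [2.39, 2.39, 3.14, 3.14, 3.14, 3.14, 3.14].

INTERFACE

Orientations are given as a rotation vector (axis times angle).
In Python, from bench import r gives the robot as it stands. The module is installed in compiled form; this text tells all that it offers.
- The arm moves only by the shell command python3 -m crank 'ROWS' [FORCE]. ROWS is JSON, a list of rows, each a list of 5 numbers: the shift along the world's x, y, z in units of 200 mm (1.0 is 200 mm), then the turn about the world's z in units of 45 degrees (1.0 is 45 degrees), then the opening, from -1 (shut) to 1 (fully open). In form: [[dx, dy, dz, turn, jaw], ...]. A call has 1 to 8 rows; each row shifts and turns the commanded pose from where the row before left it; what a row does not reach is not made up. A row lasts 1/12 s, in which the tool goes at most 41.7 mm and 7.16 degrees, less where a joint would pass 70% of its speed; a pose out of reach is approached as far as the arm can. A call with a number of a shift or a turn outside -1 to 1 is refused whole. A call with a gripper value outside its range is refused whole. The fingers move at their own pace and stop on an object; FORCE is the grip in N (left out, the last holds). Time passes only in rows, so rows that do not move let the fingers close. It gives the time, the measured TCP pose, the force, the opening and the grip force at its end, in the units of the state.
- r.get_obs(): the state, without advancing time (a new reading comes with each control period).
- r.grab_frame(name): name is "side" or "top"; returns the picture (384x512x3 uint8, blue, green, red); there is no depth.
- r.camera_model(name): a dict with "fx", "fy", "cx", "cy" (pixels), "R" (3x3) and "t" (3): a world point X has camera coordinates R X + t. Camera axes: x right, y down, z forward; pixel columns grow to the right and rows downward; lengths in m; the calibration is good to about 2 mm. A picture is of the moment at which its call begins. camera_model takes no time and is no camera call.
- r.hand_in(): hands the job in; it is judged then, once.
The state is a dict: "clock": time; "joints": joint angles; "qvel": joint speeds; "tau": joint torques, N m; "tcp_pos": TCP position; "orientation": TCP orientation; "contact_force": force on the tool from outside, world axes, zero at the start; "moment": the same for the moment, N m; "grip_width": finger opening in m; "gripper_force": force on a finger pad.
Only numpy, scipy, OpenCV 4.12 (cv2) and the standard library are available. Lean on these libraries where they do the work, as an engineer would, in place of code of your own. Each camera call takes 0.05 s, during which the arm holds its last target. There are 200 camera calls.

## Working session

There is one attempt and no reset: what is moved stays moved. The work goes in short steps, Python scripts to look and compute and a shell command to move; the robot and the scene stay as the last step left them, time stands still between calls to the robot, and variables do not carry over. Pictures are saved under pics/ and viewed, at most 10 in all, crops included, and the job is handed in when it is done.

```bash
mkdir -p pics
python3 - <<'E'
from bench import r
import cv2,numpy as np
for n in("top","side"):
    f=r.grab_frame(n); cv2.imwrite(f"pics/{n}0.png",f)
    m=r.camera_model(n); print(n,m["fx"],m["cx"],m["cy"],np.round(m["R"],3).tolist(),np.round(m["t"],3), -np.array(m["R"]).T@m["t"])
print(r.get_obs(),r.grip_point_offset)
E
```

```text
top 498.81348195010315 252.53386522913317 189.8390966944312 [[0.477, -0.879, -0.007], [-0.692, -0.371, -0.619], [0.541, 0.3, -0.785]] [-0.274  0.48   1.614] [-0.41055465 -0.5469736   1.56317159]
side 402.2141209908536 253.15363333733006 190.50478922978294 [[0.974, -0.226, -0.01], [-0.148, -0.602, -0.785], [0.171, 0.766, -0.62]] [-0.564  0.192  1.317] [ 0.35218768 -1.02082048  0.96092579]
{'clock': 0.1, 'joints': array([-1.28509084,  0.47770474,  0.02236591,  1.55636056, -0.01151672,
        1.10926448, -0.08309705]), 'qvel': array([-0.0015243 , -0.00116684,  0.00044492, -0.00171938,  0.0001496 ,
       -0.00045047,  0.00096022]), 'tau': array([ 4.14106878e-03, -5.97754562e+01,  1.61360152e+00, -2.81950843e+01,
        1.28063135e-02,  5.10456463e-03,  9.05502446e-06]), 'tcp_pos': array([0.25881757, 0.62283817, 0.23042851]), 'orientation': array([-6.14566696e-01, -3.08068556e+00,  2.50644047e-03]), 'contact_force': array([-0.39763153,  0.80361136, -0.5849608 ]), 'moment': array([ 0.03938809,  0.00118374, -0.00167708]), 'gripper_force': 0.0, 'grip_width': 0.08524009342545298} 0.0187
```

View pics/top0.png

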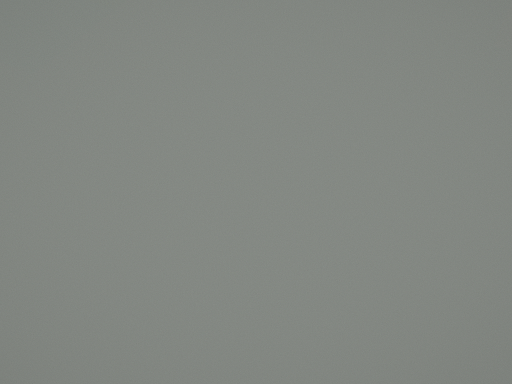

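View pics/side0.png

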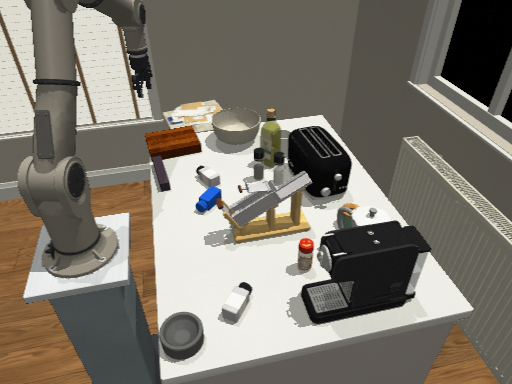

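The top view is blank grey (blocked or faulty). The side view shows the rail around (270,205), a tin at (237,300), another at (208,176), the blue look-alike at (208,199), the jar at (305,255), the mills at (258/279,165) and the bottle at (271,140). I'll enlarge it and retry the top view.

Run:
```python
from bench import r
import cv2,numpy as np
f=r.grab_frame("top"); print(f.mean((0,1)),f.std((0,1)))
f=r.grab_frame("side"); cv2.imwrite("pics/side1.png",f)
cv2.imwrite("pics/side1c.png",cv2.resize(f[135:335,140:340],(600,600),interpolation=cv2.INTER_CUBIC))
```

```text
[129.7124939  135.03839111 130.44906616] [1.81202068 1.83072763 1.84703807]
```

View pics/side1c.png

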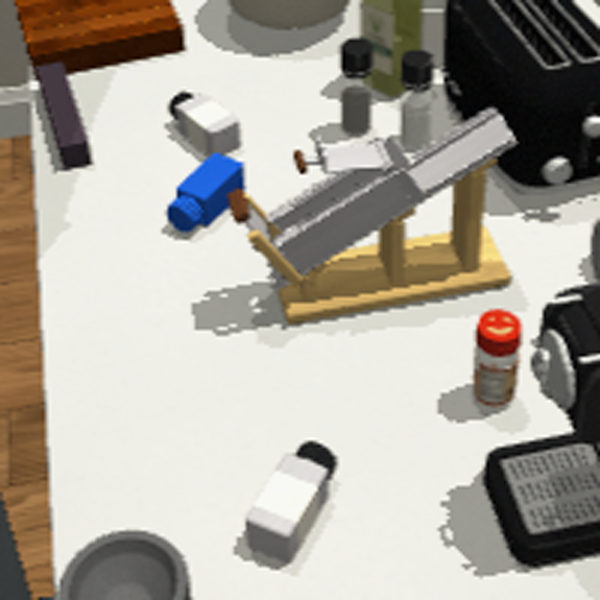

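The crop confirms the layout: the gate bar is at full (219,203), the keeper grip at (240,188), and the trough's upper end at (308-313,172-182). Tin caps are at (200,170), foot right, and at (246,288), foot lower left. I'll zoom in on the rail.

```bash
python3 - <<'E'
import cv2,numpy as np
f=cv2.imread("pics/side1.png")
cv2.imwrite("pics/rail.png",cv2.resize(f[165:245,212:319],(800,598),interpolation=cv2.INTER_CUBIC))
E
cat > h.py <<'E'
from bench import r
import numpy as np,cv2
def cam(n="side"):
    m=r.camera_model(n); return m,np.array(m["R"]),np.array(m["t"])
def plane(u,v,z,n="side"):
    m,R,t=cam(n); d=R.T@np.array([(u-m["cx"])/m["fx"],(v-m["cy"])/m["fy"],1]); c=-R.T@t
    return c+d*(z-c[2])/d[2]
def proj(X,n="side"):
    m,R,t=cam(n); p=np.atleast_2d(X)@R.T+t
    return np.c_[m["cx"]+m["fx"]*p[:,0]/p[:,2],m["cy"]+m["fy"]*p[:,1]/p[:,2]]
def rail2w(P,x0,y0,yaw):
    P=np.atleast_2d(P)/1000; s,c=.5,.75**.5
    h=P[:,0]*c-P[:,2]*s; z=P[:,0]*s+P[:,2]*c+.057
    return np.c_[x0+h*np.cos(yaw)-P[:,1]*np.sin(yaw),y0+h*np.sin(yaw)+P[:,1]*np.cos(yaw),z]
E
```

```text
(no output)
```

View pics/rail.png

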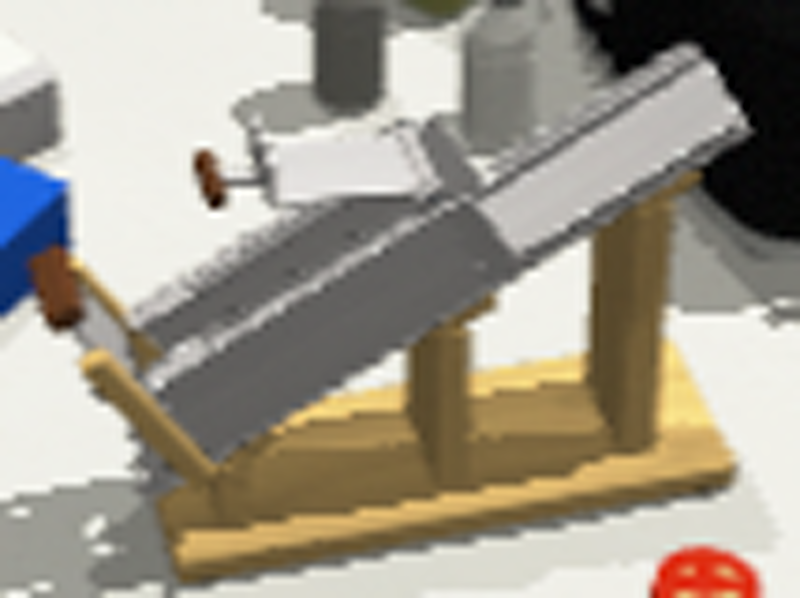

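The zoom shows the post tops at zoom (95,358) and (78,262), the trough end corners at (750,128) and (692,45), the tube's upper near corner at (475,200), the gate bar at (57,288) and the grip at (210,178). Now I'll fit the rail pose, plus the tins by masks.

Run:
```python
from h import *
from scipy.optimize import least_squares
Z=lambda p:np.array(p)/7.475+[212,165]-.5+.5/7.475
px=Z([(95,358),(78,262),(750,128),(692,45),(475,200),(155,380)])
P=[(-2.5,-31,89),(-2.5,31,89),(275,-30.5,11),(275,30.5,11),(150,-27,53),(4,-27,53)]
s=least_squares(lambda a:(proj(rail2w(P,*a))-px).ravel(),[.55,0,.1],loss="soft_l1")
print(s.x,np.round((proj(rail2w(P,*s.x))-px),1).tolist())
a=plane(*Z((180,582)),0);b=plane(*Z((733,487)),0);print("base",a,b,np.linalg.norm(b-a),np.arctan2(b[1]-a[1],b[0]-a[0]))
# gate & keeper
g=Z((57,288));k=Z((210,178))
f=lambda q:[152+90*np.cos(q),0,58+90*np.sin(q)]
for d in range(0,20,4): print("gate",d,rail2w((-2.5,0,118-d),*s.x).round(3),np.round(proj(rail2w((-2.5,0,118-d),*s.x))-g,1))
for q in np.arange(2.1,2.7,.1): print("q",q,rail2w(f(q),*s.x).round(3),np.round(proj(rail2w(f(q),*s.x))-k,1))
np.save("rail.npy",s.x)
im=cv2.imread("pics/side1.png");g=cv2.cvtColor(im,cv2.COLOR_BGR2GRAY)
for n,(x0,y0,x1,y1) in dict(A=(190,160,222,190),B=(218,278,256,326)).items():
    c=g[y0:y1,x0:x1]; print(n); 
    for mm,l in ((c<60,"cap"),):
        k,lab,st,ce=cv2.connectedComponentsWithStats(mm.astype(np.uint8))
        for i in range(1,k): print(l,st[i]+np.array([x0,y0,0,0,0]),ce[i]+[x0,y0])
c=np.hstack([cv2.resize(im[158:192,188:222],(400,400),interpolation=cv2.INTER_CUBIC),cv2.resize(im[278:326,212:260],(400,400),interpolation=cv2.INTER_CUBIC)])
cv2.imwrite("pics/tins.png",c)
```

```text
[ 0.51762256 -0.04958901 -0.01128574] [[0.5, -0.7], [-0.3, -0.2], [-0.0, -0.6], [1.6, -0.5], [-3.8, 1.5], [0.1, 1.1]]
base [ 4.98315584e-01 -8.95723895e-02 -1.11022302e-16] [ 0.75634733 -0.09010885  0.        ] 0.2580323036279271 -0.0020790329827783884
gate 0 [[ 0.456 -0.049  0.158]] [[-1. -3.]]
gate 4 [[ 0.458 -0.049  0.154]] [[-0.3 -2.3]]
gate 8 [[ 0.46  -0.049  0.151]] [[ 0.4 -1.5]]
gate 12 [[ 0.462 -0.049  0.148]] [[ 1.  -0.8]]
gate 16 [[ 0.464 -0.049  0.144]] [[ 1.7 -0. ]]
q 2.1 [[ 0.542 -0.05   0.228]] [[  4.7 -10. ]]
q 2.2 [[ 0.538 -0.05   0.22 ]] [[ 3.5 -7.7]]
q 2.3000000000000003 [[ 0.535 -0.05   0.211]] [[ 2.5 -5.4]]
q 2.4000000000000004 [[ 0.532 -0.05   0.203]] [[ 1.9 -3. ]]
q 2.5000000000000004 [[ 0.531 -0.05   0.194]] [[ 1.5 -0.7]]
q 2.6000000000000005 [[ 0.53  -0.05   0.185]] [[1.4 1.6]]
q 2.7000000000000006 [[ 0.531 -0.05   0.176]] [[1.5 3.9]]
A
cap [197 166   6   8  18] [199.  168.5]
B
cap [239 283  13  10  59] [245.49152542 286.30508475]
```

View pics/tins.png

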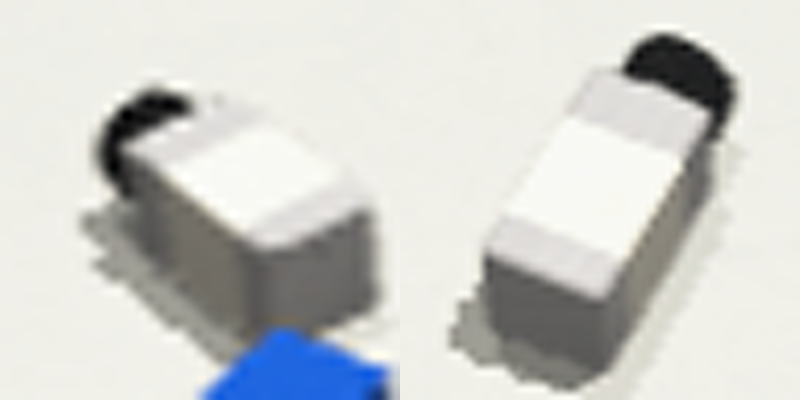

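Corners of the tins' top faces are clear: left tin cap to the upper left, right tin (zoom x−400) cap to the upper right. I'll cast these onto z = 46 mm and refit the rail with the base edge.

Run:
```python
from h import *
from scipy.optimize import least_squares
Z=lambda p:np.array(p)/7.475+[212,165]-.5+.5/7.475
px=Z([(95,358),(78,262),(750,128),(692,45),(155,380)])
P=[(-2.5,-31,89),(-2.5,31,89),(275,-30.5,11),(275,30.5,11),(4,-27,53)]
bp=Z([(180,582),(733,487)])
def B(a):
    c,s=np.cos(a[2]),np.sin(a[2]); return np.array([[a[0]+h*c+.046*s,a[1]+h*s-.046*c,0] for h in(a[3],a[3]+.262)])
res=lambda a:np.r_[(proj(rail2w(P,*a[:3]))-px).ravel(),(proj(B(a))-bp).ravel()]
s=least_squares(res,[.52,-.05,0,-.02]); print(s.x,s.fun.reshape(-1,2).round(1).tolist())
np.save("rail.npy",s.x[:3])
T={"A":([(122,150),(225,95),(262,248),(372,205)],400/34,(188,158)),"B":([(200,68),(312,115),(85,245),(210,300)],400/48,(212,278))}
for n,(p,k,o) in T.items():
    q=np.array([plane(*(np.array(i)/k+o-.5),.046) for i in p])
    cap,foot=q[:2].mean(0),q[2:].mean(0); d=cap-foot
    print(n,"centre",q.mean(0).round(4),"len",np.linalg.norm(d).round(4),"w",np.linalg.norm(q[0]-q[1]).round(4),np.linalg.norm(q[2]-q[3]).round(4),"capdir deg",np.degrees(np.arctan2(d[1],d[0])).round(1), np.hypot(*q.mean(0)[:2]).round(3))
from scipy.spatial.transform import Rotation as Ro
print(Ro.from_rotvec(r.get_obs()["orientation"]).as_matrix().round(2))
for c,n in (((305,264),"jar"),((258,176),"pm"),((279,180),"sm"),((270,160),"oil")): print(n,plane(*c,0).round(3))
```

```text
[ 0.5167639  -0.04805627 -0.00496847 -0.02078126] [[0.2, -0.9], [-0.7, -0.4], [-0.5, -1.1], [1.0, -1.0], [-0.2, 0.8], [-0.5, 1.1], [0.9, 1.0]]
A centre [0.4607 0.2642 0.046 ] len 0.0799 w 0.0447 0.0413 capdir deg 118.4 0.531
B centre [ 0.4503 -0.3454  0.046 ] len 0.0786 w 0.043 0.0461 capdir deg 51.9 0.568
[[-0.92  0.38 -0.  ]
 [ 0.38  0.92 -0.  ]
 [-0.   -0.   -1.  ]]
jar [ 0.691 -0.233  0.   ]
pm [0.658 0.255 0.   ]
sm [0.733 0.208 0.   ]
oil [0.735 0.354 0.   ]
```

```bash
python3 -m crank '[[0.05,-0.18,-0.01,0.1,-1],[0.05,-0.18,-0.01,0.1,-1],[0.05,-0.18,-0.01,0.1,-1],[0.05,-0.18,-0.01,0.1,-1],[0.05,-0.18,-0.01,0.1,-1],[0.05,-0.18,-0.01,0,-1],[0.05,-0.18,-0.01,0,-1],[0.05,-0.18,-0.01,0,-1]]'
python3 - <<'E'
from bench import r
from scipy.spatial.transform import Rotation as Ro
o=r.get_obs(); print(o["tcp_pos"],o["joints"],Ro.from_rotvec(o["orientation"]).as_matrix()[:,1])
print(r.grab_frame("top").std())
E
```

```text
clock: 0.87
tcp_pos: [0.3392, 0.3334, 0.2152]
orientation: [0.002, 3.142, 0.0]
contact_force: [0.2, 0.2, 0.3]
grip_width: 0.0001
gripper_force: 0.0
[0.33917325 0.33343632 0.21523023] [-0.92271105  0.16666064  0.01634063  2.03630861 -0.00345879  0.93848373
  0.66508914] [1.15412117e-03 9.99999318e-01 1.78437616e-04]
2.983392366703847
```

```bash
python3 -m crank '[[0.048,-0.173,0,0,-1],[0.048,-0.173,0,0,-1],[0.048,-0.173,0,0,-1],[0.048,-0.173,0,0,-1],[0.048,-0.173,0,0,-1],[0.048,-0.173,0,0,-1],[0.048,-0.173,0,0,-1],[0.048,-0.173,0,0,-1]]' >/dev/null; python3 -m crank '[[0.048,-0.173,-0.03,0,-1],[0.048,-0.173,-0.05,0,-1],[0.045,-0.173,-0.05,0,-1],[0,0,-0.05,0,-1],[0,0,0,0,-1]]'
python3 - <<'E'
from bench import r
import cv2
f=r.grab_frame("side"); cv2.imwrite("pics/g1.png",cv2.resize(f[140:240,180:313],(798,600),interpolation=cv2.INTER_CUBIC))
E
```

```text
clock: 2.0
tcp_pos: [0.443, -0.047, 0.1779]
orientation: [-0.009, -3.139, 0.001]
contact_force: [-0.4, 1.3, 0.1]
grip_width: -0.0001
gripper_force: 0.0
```

View pics/g1.png

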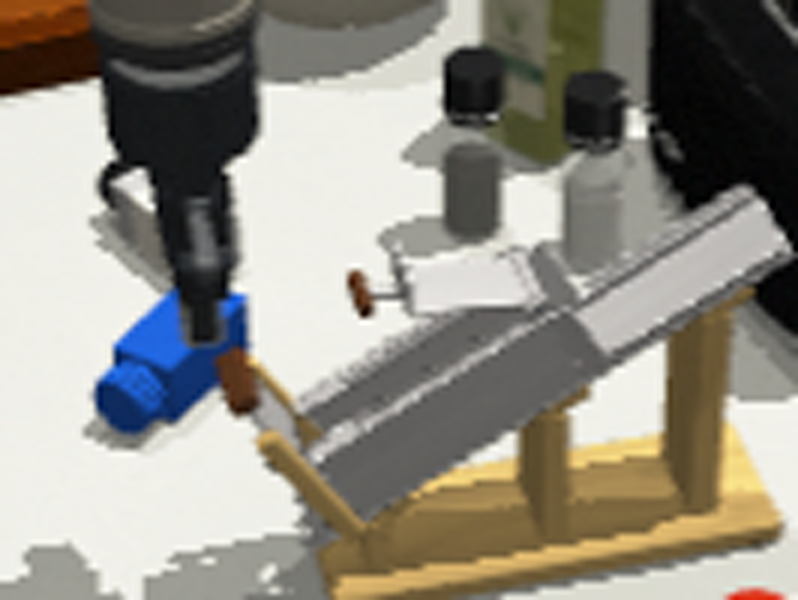

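Run:
```python
from h import *
a=np.load("rail.npy"); z=lambda p:((proj(p)-[180,140])*6).round(0).tolist()
print("tcp",z([[.443,-.047,.178]]))
for d in(0,6,10,14):
    c=[(x,y,zz-d) for zz in(122,114) for x in(-11.5,6.5) for y in(-22,22)]
    print(d,z(rail2w(c,*a)), rail2w((-2.5,0,122-d),*a).round(4))
```

```text
tcp [[200.0, 332.0]]
0 [[215.0, 390.0], [202.0, 338.0], [244.0, 372.0], [230.0, 320.0], [223.0, 399.0], [211.0, 347.0], [252.0, 381.0], [239.0, 329.0]] [[ 0.4536 -0.0477  0.1614]]
6 [[221.0, 397.0], [209.0, 344.0], [250.0, 379.0], [237.0, 327.0], [230.0, 406.0], [217.0, 353.0], [258.0, 388.0], [245.0, 336.0]] [[ 0.4566 -0.0478  0.1562]]
10 [[225.0, 401.0], [213.0, 349.0], [254.0, 384.0], [241.0, 332.0], [234.0, 410.0], [221.0, 358.0], [263.0, 393.0], [249.0, 341.0]] [[ 0.4586 -0.0478  0.1527]]
14 [[230.0, 406.0], [217.0, 353.0], [258.0, 388.0], [245.0, 336.0], [238.0, 415.0], [225.0, 362.0], [267.0, 397.0], [253.0, 345.0]] [[ 0.4606 -0.0478  0.1493]]
```

```bash
python3 -m crank '[[-0.025,0,0,0,-1],[0.0144,0,-0.025,0,-1],[0.0144,0,-0.025,0,-1],[0.0144,0,-0.025,0,-1],[0.0144,0,-0.025,0,-1],[0.0144,0,-0.025,0,-1],[0.0144,0,-0.025,0,-1],[0.0144,0,-0.025,0,-1]]'
python3 -m crank '[[0.0144,0,-0.025,0,-1],[0.0144,0,-0.025,0,-1],[0.0144,0,-0.025,0,-1]]'
python3 -m crank '[[0.0144,0,-0.025,0,-1],[0.007,0,-0.0125,0,-1],[0,0,0,0,-1]]'
```

```text
clock: 2.72
tcp_pos: [0.4596, -0.0449, 0.1438]
orientation: [-0.001, -3.142, -0.001]
contact_force: [-0.6, 1.4, 2.6]
grip_width: -0.0002
gripper_force: 1.0
clock: 2.97
tcp_pos: [0.4681, -0.0452, 0.1288]
orientation: [-0.002, -3.141, -0.0]
contact_force: [-0.2, 1.2, 2.1]
grip_width: -0.0001
gripper_force: 1.0
clock: 3.22
tcp_pos: [0.4717, -0.0452, 0.1223]
orientation: [-0.002, -3.14, -0.001]
contact_force: [-6.6, 2.4, 15.4]
grip_width: -0.0002
gripper_force: 8.5
```

```bash
python3 -m crank '[[0.007,0,-0.0125,0,-1],[0,0,0,0,-1],[0,0,0,0,-1]]'
python3 -m crank '[[-0.03,0,0.1,0,-1],[-0.03,0,0.15,0,1],[0,0,0.15,0,1],[0,0,0,0,1],[0,0,0,0,1]]'
python3 - <<'E'
from h import *
from scipy.spatial.transform import Rotation as Ro
o=r.get_obs(); print(o["tcp_pos"],o["joints"].round(2),o["clock"])
f=r.grab_frame("side"); cv2.imwrite("pics/g2.png",f)
hsv=cv2.cvtColor(f,cv2.COLOR_BGR2HSV)
# bar: dark reddish brown
m=((hsv[...,0]<14)&(hsv[...,1]>110)&(hsv[...,2]<150)&(hsv[...,2]>30)).astype(np.uint8)[165:235,205:260]
k,l,st,ce=cv2.connectedComponentsWithStats(m)
for i in range(1,k):
    if st[i][4]>8: print(st[i],ce[i]+[205,165])
a=np.load("rail.npy")
for d in(9,40,44,48): print(d,proj(rail2w((-2.5,0,118-d),*a)).round(1))
print(r.grab_frame("top").std())
E
```

```text
clock: 3.47
tcp_pos: [0.472, -0.0452, 0.1217]
orientation: [-0.003, -3.138, -0.004]
contact_force: [-19.6, 3.1, 44.7]
grip_width: -0.0002
gripper_force: 24.3
clock: 3.88
tcp_pos: [0.4627, -0.0454, 0.2005]
orientation: [0.002, 3.138, 0.001]
contact_force: [-1.1, -0.5, -0.8]
grip_width: 0.0484
gripper_force: 0.0
[ 0.46269214 -0.04544734  0.20053206] [-0.39  0.16  0.39  2.1  -0.08  0.89  1.62] 3.8833
[33 20  4  8 16] [239.5625 188.625 ]
[18 40  6  8 29] [225.4137931 208.5862069]
9 [[219.4 201.6]]
40 [[224.7 207.3]]
44 [[225.4 208. ]]
48 [[226.1 208.7]]
2.9829007834646597
```

Run:
```python
from h import *
f=cv2.imread("pics/side1.png");hsv=cv2.cvtColor(f,cv2.COLOR_BGR2HSV)
m=((abs(hsv[...,0].astype(int)-112)<12)&(hsv[...,1]>150)).astype(np.uint8)
c=max(cv2.findContours(m,0,2)[0],key=cv2.contourArea); ap=cv2.approxPolyDP(c,1.2,True)[:,0]
C=np.array([.4607,.2642]); t=np.radians(118.4); ex=np.array([np.cos(t),np.sin(t)]); ey=np.array([-ex[1],ex[0]])
for p in ap:
    o=[p.tolist()]
    for z in(.046,0): q=plane(*p,z)[:2]; o+=[q.round(3).tolist(),(np.array([ex,ey])@(q-C)*1000).round(0).tolist()]
    print(*o)
```

```text
[219, 189] [0.484, 0.149] [-112.0, 34.0] [0.491, 0.208] [-64.0, 0.0]
[213, 186] [0.465, 0.173] [-83.0, 39.0] [0.471, 0.233] [-33.0, 6.0]
[208, 188] [0.446, 0.165] [-80.0, 60.0] [0.45, 0.225] [-30.0, 28.0]
[199, 197] [0.407, 0.12] [-101.0, 116.0] [0.409, 0.178] [-52.0, 86.0]
[199, 201] [0.404, 0.098] [-119.0, 129.0] [0.406, 0.154] [-71.0, 100.0]
[196, 204] [0.391, 0.084] [-126.0, 147.0] [0.393, 0.139] [-78.0, 119.0]
[198, 210] [0.394, 0.05] [-157.0, 160.0] [0.397, 0.104] [-111.0, 133.0]
[203, 211] [0.411, 0.04] [-173.0, 150.0] [0.414, 0.094] [-127.0, 122.0]
[205, 209] [0.419, 0.049] [-169.0, 139.0] [0.422, 0.103] [-123.0, 111.0]
[209, 209] [0.432, 0.046] [-178.0, 129.0] [0.436, 0.1] [-133.0, 100.0]
[215, 203] [0.458, 0.073] [-167.0, 94.0] [0.463, 0.128] [-121.0, 63.0]
[214, 200] [0.457, 0.09] [-151.0, 86.0] [0.462, 0.146] [-104.0, 55.0]
[219, 196] [0.478, 0.109] [-145.0, 59.0] [0.484, 0.165] [-98.0, 26.0]
[220, 197] [0.48, 0.102] [-152.0, 60.0] [0.487, 0.159] [-105.0, 27.0]
```

```bash
python3 -m crank '[[0,0.172,0,-0.152,1],[0,0.172,0,-0.152,1],[0,0.172,0,-0.152,1],[0,0.172,0,-0.152,1],[0,0.172,0,-0.152,1],[0,0.172,0,-0.152,1],[0,0.172,0,-0.152,1],[0,0.172,0,-0.152,1]]' >/dev/null
python3 -m crank '[[-0.01,0.172,0,-0.153,1],[0,0,-0.15,0,1],[0,0,-0.15,0,1],[0,0,-0.15,0,1],[0,0,0,0,1],[0,0,0,0,1]]'
python3 - <<'E'
from h import *
from scipy.spatial.transform import Rotation as Ro
y=Ro.from_rotvec(r.get_obs()["orientation"]).as_matrix()[:,1]; print(np.degrees(np.arctan2(y[1],y[0])))
E
```

```text
clock: 5.15
tcp_pos: [0.4583, 0.2549, 0.1072]
orientation: [-1.572, -2.718, 0.009]
contact_force: [-0.4, 0.1, 1.0]
grip_width: 0.0856
gripper_force: 0.0
29.90478234784768
```

```bash
python3 -m crank '[[0.012,0.046,0,-0.033,1],[0,0,-0.12,0,1],[0,0,-0.12,0,1],[0,0,-0.12,0,1],[0,0,-0.1,0,1],[0,0,0,0,1],[0,0,0,0,1]]'
python3 -m crank '[[0,0,0,0,-0.2],[0,0,0,0,-1],[0,0,0,0,-1],[0,0,0,0,-1],[0,0,0,0,-1],[0,0,0,0,-1]]' 40
```

```text
clock: 5.73
tcp_pos: [0.4627, 0.2655, 0.0181]
orientation: [1.608, 2.699, -0.0]
contact_force: [-0.2, 0.4, 0.6]
grip_width: 0.0852
gripper_force: 0.0
clock: 6.23
tcp_pos: [0.4632, 0.2662, 0.0189]
orientation: [1.608, 2.698, 0.004]
contact_force: [-0.9, 0.2, 8.7]
grip_width: 0.0453
gripper_force: 40.4
```

```bash
python3 -m crank '[[0,0,0.1,0,-1],[0,0,0.19,0,-1],[0,0,0.19,0,-1],[0,0,0.19,0,-1],[0,0,0.19,0,-1],[0,0,0.19,0,-1],[0,0,0.19,0,-1],[0,0,0,0,-1]]' 
python3 -m crank '[[0.107,-0.143,0,0.1245,-1],[0.107,-0.143,0,0.1245,-1],[0.107,-0.143,0,0.1245,-1],[0.107,-0.143,0,0.1245,-1],[0.107,-0.143,0,0.1245,-1],[0.107,-0.143,0,0.1245,-1],[0.107,-0.143,0,0.1245,-1],[0.107,-0.143,0,0.1245,-1]]'  >/dev/null
python3 -m crank '[[0.107,-0.143,0,0.1245,-1],[0.107,-0.143,0,0.1245,-1],[0.107,-0.143,0,0.1245,-1],[0,0,0,0,-1],[0,0,0,0,-1]]'
cat >> h.py <<'E'
from scipy.spatial.transform import Rotation as Ro
def yaw():
    y=Ro.from_rotvec(r.get_obs()["orientation"]).as_matrix()[:,1]; return np.degrees(np.arctan2(y[1],y[0]))
E
python3 -c "
from h import *;print(yaw(),r.get_obs()['joints'].round(2))"
```

```text
clock: 6.9
tcp_pos: [0.4656, 0.2672, 0.2735]
orientation: [1.607, 2.695, 0.02]
contact_force: [2.1, 1.0, -0.3]
grip_width: 0.0449
gripper_force: 42.2
clock: 7.98
tcp_pos: [0.6976, -0.0525, 0.2647]
orientation: [-0.006, -3.141, 0.002]
contact_force: [0.4, 1.1, -1.4]
grip_width: 0.0453
gripper_force: 42.1
89.7705804191104 [-0.24  0.51  0.33  1.47 -0.17  1.19  1.69]
```

```bash
python3 -m crank '[[0.006,0.0175,-0.1,0,-1],[0,0,-0.1,0,-1],[0,0,-0.05,0,-1],[0,0,0,0,-1],[0,0,0,0,-1]]' 20
python3 - <<'E'
from h import *
f=r.grab_frame("side"); cv2.imwrite("pics/p1.png",cv2.resize(f[125:225,210:343],(798,600),interpolation=cv2.INTER_CUBIC))
E
```

```text
clock: 8.4
tcp_pos: [0.6982, -0.0446, 0.2152]
orientation: [0.003, -3.14, -0.0]
contact_force: [1.1, -0.3, -1.2]
grip_width: 0.0456
gripper_force: 42.1
```

View pics/p1.png

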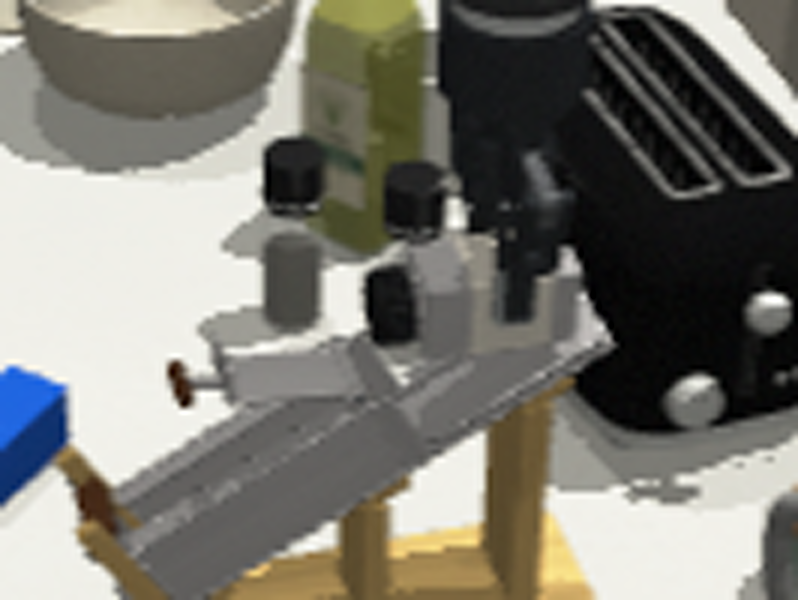

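The picture shows the tin level over the trough, cap (390,305) downhill, foot near the trough's top end (580,300), and the gate bar down at (97,500). I'll lower it and tilt it in.

```bash
python3 -m crank '[[0.002,-0.018,-0.025,0,-1],[0,0,-0.025,0,-1],[0,0,0,0,-1]]' 20
python3 -m crank '[[0,0,-0.025,0,-1],[0,0,-0.025,0,-1]]' 20
python3 -m crank '[[0,0,-0.025,0,-1],[0,0,-0.025,0,-1],[0,0,0,0,-1]]' 20
```

```text
clock: 8.7
tcp_pos: [0.6991, -0.0486, 0.2052]
orientation: [-0.002, 3.141, 0.002]
contact_force: [-1.7, 3.0, -3.3]
grip_width: 0.0454
gripper_force: 40.0
clock: 8.87
tcp_pos: [0.6978, -0.0486, 0.1986]
orientation: [0.002, -3.139, -0.003]
contact_force: [-21.6, 3.9, 25.7]
grip_width: 0.0453
gripper_force: 45.9
clock: 9.12
tcp_pos: [0.6961, -0.0485, 0.1876]
orientation: [0.002, -3.136, -0.004]
contact_force: [-18.8, 5.3, 18.4]
grip_width: 0.0452
gripper_force: 52.4
```

```bash
python3 -m crank '[[0,0,-0.015,0,-1],[0,0,0,0,-1]]' 20
python3 - <<'E'
from h import *
f=r.grab_frame("side"); cv2.imwrite("pics/p2.png",cv2.resize(f[145:220,240:340],(800,600),interpolation=cv2.INTER_CUBIC))
E
```

```text
clock: 9.28
tcp_pos: [0.6958, -0.0485, 0.1848]
orientation: [0.002, -3.135, -0.004]
contact_force: [-20.9, 4.0, 21.4]
grip_width: 0.0456
gripper_force: 54.9
```

View pics/p2.png

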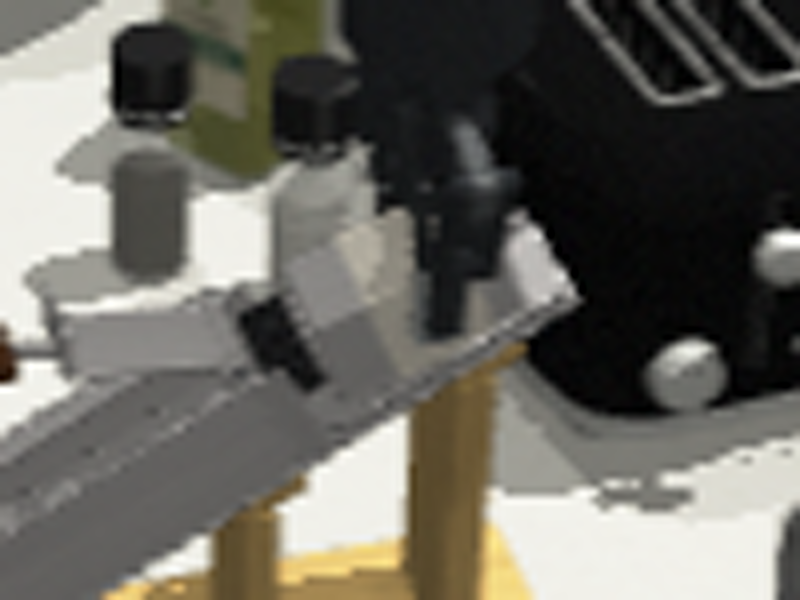

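The tin now lies tilted along the rail, with its cap at the mouth (285,340). Releasing.

```bash
python3 -m crank '[[0,0,0.01,0,-0.5],[0,0,0,0,0.3],[0,0,0,0,1],[0,0,0,0,1],[0,0,0,0,1],[0,0,0,0,1],[0,0,0,0,1],[0,0,0,0,1]]'
python3 -m crank '[[0,0,0.19,0,1],[0,0,0.19,0,1],[0,0,0.1,0,1],[0,0,0,0,1],[0,0,0,0,1]]'
python3 - <<'E'
from h import *
f=r.grab_frame("side"); cv2.imwrite("pics/p3.png",cv2.resize(f[140:240,205:338],(798,600),interpolation=cv2.INTER_CUBIC))
E
```

```text
clock: 10.0
tcp_pos: [0.6992, -0.0493, 0.1842]
orientation: [0.002, -3.142, 0.0]
contact_force: [1.1, 0.4, -0.1]
grip_width: 0.0854
gripper_force: 0.0
clock: 10.42
tcp_pos: [0.6999, -0.0494, 0.2819]
orientation: [-0.002, 3.138, 0.0]
contact_force: [-0.2, 0.9, -0.7]
grip_width: 0.0851
gripper_force: 0.0
```

View pics/p3.png

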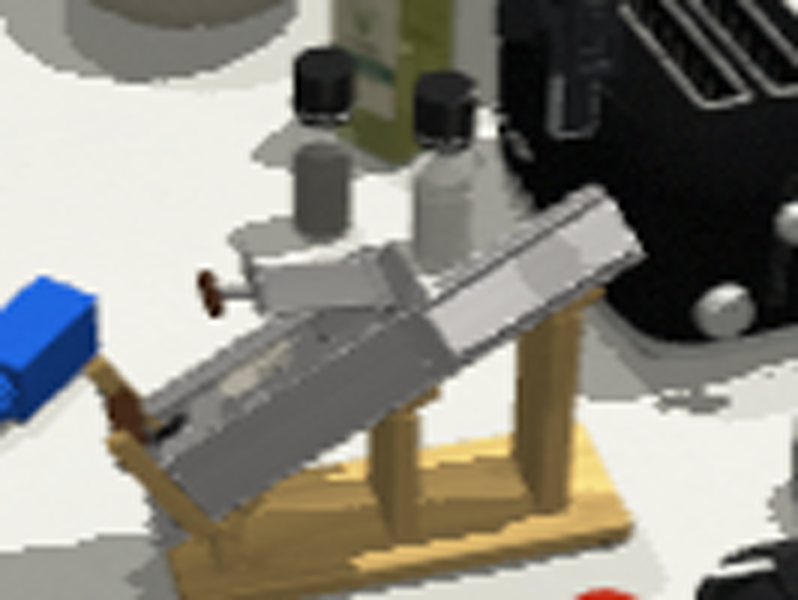

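The tin is seated: its black cap shows through the slot at (172,425) right at the gate bar, and its band is at (255,370). On to tin B.

```bash
for i in 1 2; do :; done
python3 -m crank '[[-0.066,-0.078,0,-0.15,1],[-0.066,-0.078,0,-0.15,1],[-0.066,-0.078,0,-0.15,1],[-0.066,-0.078,0,-0.15,1],[-0.066,-0.078,0,-0.15,1],[-0.066,-0.078,0,-0.15,1],[-0.066,-0.078,0,-0.15,1],[-0.066,-0.078,0,-0.15,1]]' >/dev/null
python3 -m crank '[[-0.066,-0.078,0,-0.15,1],[-0.066,-0.078,0,-0.15,1],[-0.066,-0.078,0,-0.15,1],[-0.066,-0.078,0,-0.15,1],[-0.066,-0.078,0,-0.15,1],[-0.066,-0.078,0,-0.15,1],[-0.066,-0.078,0,-0.15,1],[-0.066,-0.078,0,-0.15,1]]' >/dev/null
python3 -m crank '[[-0.066,-0.078,0,-0.15,1],[-0.066,-0.078,0,-0.15,1],[-0.066,-0.078,0,-0.147,1],[0,0,0,0,1],[0,0,0,0,1]]'
python3 -c "
from h import *;print(yaw(),r.get_obs()['joints'].round(2))"
```

```text
clock: 12.22
tcp_pos: [0.447, -0.3458, 0.279]
orientation: [-2.824, -1.373, 0.003]
contact_force: [0.1, 1.0, 0.7]
grip_width: 0.0855
gripper_force: 0.0
-38.124840865284284 [-0.18  0.35  0.94  1.81 -0.31  1.14  0.2 ]
```

```bash
python3 -m crank '[[0.016,0.002,-0.19,0,1],[0,0,-0.19,0,1],[0,0,-0.19,0,1],[0,0,-0.19,0,1],[0,0,-0.19,0,1],[0,0,0,0,1],[0,0,0,0,1]]'
python3 - <<'E'
from h import *
f=r.grab_frame("side"); cv2.imwrite("pics/b1.png",cv2.resize(f[265:340,195:295],(800,600),interpolation=cv2.INTER_CUBIC))
E
```

```text
clock: 12.8
tcp_pos: [0.4507, -0.3435, 0.0887]
orientation: [-2.819, -1.377, 0.005]
contact_force: [0.2, -0.6, 1.5]
grip_width: 0.0852
gripper_force: 0.0
```

View pics/b1.png

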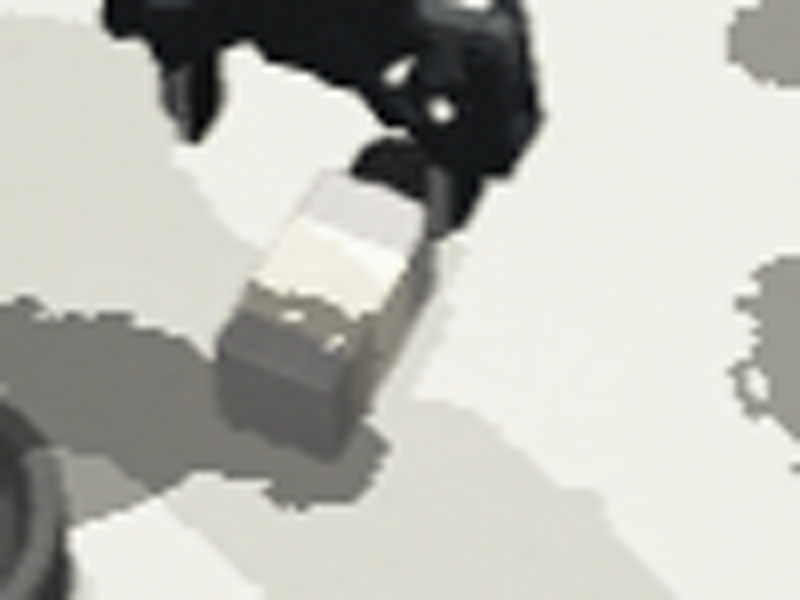

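Tin B lies between the two open fingers, which are still above it (tips at (190,130) and (450,230)); the position is consistent. Viewing budget is used up, so from here I go by numbers.

```bash
python3 -m crank '[[0,-0.008,-0.12,0,1],[0,0,-0.12,0,1],[0,0,-0.11,0,1],[0,0,0,0,1],[0,0,0,0,1]]'
python3 -m crank '[[0,0,0,0,-0.2],[0,0,0,0,-1],[0,0,0,0,-1],[0,0,0,0,-1],[0,0,0,0,-1],[0,0,0,0,-1]]' 40
python3 -m crank '[[0,0,0.1,0,-1],[0,0,0.19,0,-1],[0,0,0.19,0,-1],[0,0,0.19,0,-1],[0,0,0.19,0,-1],[0,0,0.19,0,-1],[0,0,0.19,0,-1],[0,0,0,0,-1]]'
```

```text
clock: 13.27
tcp_pos: [0.4526, -0.3473, 0.022]
orientation: [2.822, 1.377, 0.002]
contact_force: [-0.3, -0.1, -0.1]
grip_width: 0.0853
gripper_force: 0.0
clock: 13.77
tcp_pos: [0.4522, -0.3471, 0.0218]
orientation: [2.823, 1.376, 0.002]
contact_force: [-0.9, 1.4, 8.5]
grip_width: 0.0451
gripper_force: 41.2
clock: 14.43
tcp_pos: [0.4537, -0.35, 0.2758]
orientation: [2.817, 1.371, 0.011]
contact_force: [0.4, -1.2, -1.4]
grip_width: 0.0449
gripper_force: 42.6
```

```bash
python3 -m crank '[[0.064,0.079,0,0.15,-1],[0.064,0.079,0,0.15,-1],[0.064,0.079,0,0.15,-1],[0.064,0.079,0,0.15,-1],[0.064,0.079,0,0.15,-1],[0.064,0.079,0,0.15,-1],[0.064,0.079,0,0.15,-1],[0.064,0.079,0,0.15,-1]]' >/dev/null
python3 -m crank '[[0.064,0.079,0,0.15,-1],[0.064,0.079,0,0.15,-1],[0.064,0.079,0,0.15,-1],[0.064,0.079,0,0.15,-1],[0.064,0.079,0,0.15,-1],[0.064,0.079,0,0.15,-1],[0.064,0.079,0,0.15,-1],[0.064,0.079,0,0.15,-1]]' >/dev/null
python3 -m crank '[[0.064,0.079,0,0.15,-1],[0.064,0.079,0,0.15,-1],[0.064,0.079,0,0.147,-1],[0,0,0,0,-1],[0,0,0,0,-1]]'
python3 -c "
from h import *;print(yaw(),r.get_obs()['joints'].round(2))"
```

```text
clock: 16.18
tcp_pos: [0.6947, -0.0453, 0.2674]
orientation: [0.004, -3.14, -0.001]
contact_force: [-0.3, 0.3, -1.3]
grip_width: 0.0451
gripper_force: 42.4
90.13429247306766 [-0.24  0.5   0.32  1.47 -0.17  1.2   1.68]
```

```bash
python3 -m crank '[[0.016,-0.018,-0.1,0,-1],[0,0,-0.1,0,-1],[0,0,-0.05,0,-1],[0,0,0,0,-1],[0,0,0,0,-1],[0,0,0,0,-1]]'
```

```text
clock: 16.68
tcp_pos: [0.6983, -0.0509, 0.2195]
orientation: [-0.0, 3.14, -0.001]
contact_force: [0.5, -0.1, -1.5]
grip_width: 0.0449
gripper_force: 42.4
```

```bash
python3 -m crank '[[0,0.007,-0.025,0,-1],[0,0,-0.025,0,-1],[0,0,-0.02,0,-1],[0,0,0,0,-1]]'
python3 -m crank '[[0,0,-0.025,0,-1],[0,0,-0.025,0,-1]]'
python3 -m crank '[[0,0,-0.025,0,-1],[0,0,-0.02,0,-1],[0,0,0,0,-1]]'
```

```text
clock: 17.02
tcp_pos: [0.6974, -0.0485, 0.2056]
orientation: [0.002, -3.141, -0.002]
contact_force: [-6.7, 1.1, 7.7]
grip_width: 0.0453
gripper_force: 44.7
clock: 17.18
tcp_pos: [0.6956, -0.0485, 0.1976]
orientation: [0.002, -3.138, -0.003]
contact_force: [-22.4, 2.8, 26.4]
grip_width: 0.0455
gripper_force: 51.1
clock: 17.43
tcp_pos: [0.6941, -0.0485, 0.1869]
orientation: [0.001, -3.134, -0.003]
contact_force: [-20.6, 1.2, 18.0]
grip_width: 0.0448
gripper_force: 58.0
```

```bash
python3 -m crank '[[0,0,0.01,0,-0.5],[0,0,0,0,0.3],[0,0,0,0,1],[0,0,0,0,1],[0,0,0,0,1],[0,0,0,0,1],[0,0,0,0,1],[0,0,0,0,1]]'
python3 -m crank '[[0,0,0.19,0,1],[0,0,0.19,0,1],[0,0,0.15,0,1],[0,0,0.1,0,1],[0,0,0,0,1]]'
python3 - <<'E'
from h import *
f=r.grab_frame("side"); cv2.imwrite("pics/s3.png",f)
b=cv2.imread("pics/side1.png"); d=cv2.absdiff(f,b).max(2)
for q in range(158,206): print(q,"".join("#" if v>60 else "+" if v>25 else "." for v in d[q,228:318]))
a=np.load("rail.npy")
for X in(206,216,226): print(X,proj(rail2w([(X,-23,46),(X,23,46),(X,-23,12)],*a)).round(1).tolist())
E
```

```text
clock: 18.1
tcp_pos: [0.698, -0.0488, 0.1871]
orientation: [0.002, -3.141, 0.0]
contact_force: [0.2, 0.3, 0.0]
grip_width: 0.0854
gripper_force: 0.0
clock: 18.52
tcp_pos: [0.7004, -0.0494, 0.3194]
orientation: [-0.001, 3.132, -0.0]
contact_force: [0.5, 0.0, -0.2]
grip_width: 0.0853
gripper_force: 0.0
158 .......................................................+..................................
159 ..............................+.++#+......................................................
160 ..........................................................................................
161 ...............................+..........................................................
162 ......................................................++..................................
163 ..........................................................................................
164 ..........................................................................................
165 ..........................................................................................
166 ..................................
[... 3220 characters left out ...]
+...+#++..........................................................
201 .........+++...+++##+++...++++............................................................
202 .......++#+...++####++...+#+..............................................................
203 .....++++.....+#####+..+##+...............................................................
204 ....+++##+...+#####+.+##+.................................................................
205 ..++++#+....++###+..+#+...................................................................
206 [[286.9, 183.7], [282.8, 175.3], [291.6, 190.4]]
216 [[289.6, 182.1], [285.4, 173.6], [294.3, 188.7]]
226 [[292.4, 180.4], [288.1, 172.0], [297.1, 187.1]]
```

Run:
```python
from h import *
f=cv2.imread("pics/s3.png"); hsv=cv2.cvtColor(f,cv2.COLOR_BGR2HSV)
m=((hsv[...,0]<14)&(hsv[...,1]>110)&(hsv[...,2]<150)&(hsv[...,2]>30)).astype(np.uint8)[165:235,205:260]
k,l,st,ce=cv2.connectedComponentsWithStats(m)
for i in range(1,k):
    if st[i][4]>8: print(st[i],ce[i]+[205,165])
a=np.load("rail.npy"); F=lambda q:rail2w([152+90*np.cos(q),0,58+90*np.sin(q)],*a)
for q in(2.3,2.4,2.5,2.6): print(q,proj(F(q)).round(1),F(q).round(4))
print("plane y:",)
m_,R,t=cam(); c=-R.T@t
for u,v in((239.6,188.6),):
    d=R.T@np.array([(u-m_["cx"])/m_["fx"],(v-m_["cy"])/m_["fy"],1]); print(c+d*(-.0485-c[1])/d[1])
q0=2.5
qs=np.linspace(q0,0,21); W=np.vstack([F(q) for q in qs]); print((np.diff(W,axis=0)/.2).round(3).tolist())
```

```text
[33 21  4  7 13] [239.38461538 188.76923077]
[18 40  6  8 29] [225.4137931  208.37931034]
2.3 [[241.8 182.8]] [[ 0.5339 -0.0481  0.2114]]
2.4 [[241.1 185.1]] [[ 0.5315 -0.0481  0.2027]]
2.5 [[240.8 187.4]] [[ 0.53   -0.0481  0.1938]]
2.6 [[240.6 189.7]] [[ 0.5294 -0.0481  0.1848]]
plane y:
[ 0.52617122 -0.0485      0.19018502]
[[0.01, -0.0, 0.055], [0.017, -0.0, 0.054], [0.023, -0.0, 0.051], [0.03, -0.0, 0.048], [0.035, -0.0, 0.044], [0.041, -0.0, 0.039], [0.045, -0.0, 0.034], [0.049, -0.0, 0.028], [0.052, -0.0, 0.021], [0.054, -0.0, 0.015], [0.056, -0.0, 0.008], [0.056, -0.0, 0.001], [0.056, -0.0, -0.006], [0.055, -0.0, -0.013], [0.053, -0.0, -0.02], [0.05, -0.0, -0.026], [0.046, -0.0, -0.032], [0.042, -0.0, -0.038], [0.037, -0.0, -0.043], [0.031, -0.0, -0.047]]
```

```bash
python3 -m crank '[[-0.172,0.005,0,0,1],[-0.172,0,0,0,1],[-0.172,0,0,0,1],[-0.172,0,-0.1,0,1],[-0.172,0,-0.1,0,1],[0,0,-0.1,0,1],[0,0,0,0,1],[0,0,0,0,1]]'
```

```text
clock: 19.23
tcp_pos: [0.5254, -0.0475, 0.2525]
orientation: [0.002, -3.139, 0.0]
contact_force: [0.7, 0.3, -0.5]
grip_width: 0.0853
gripper_force: 0.0
```

```bash
python3 -m crank '[[0,0,-0.1,0,1],[0,0,-0.1,0,1],[0,0,-0.1,0,1],[0,0,0,0,1],[0,0,0,0,1]]'
```

```text
clock: 19.65
tcp_pos: [0.527, -0.0478, 0.1936]
orientation: [0.002, -3.141, 0.001]
contact_force: [-0.1, -0.3, -0.0]
grip_width: 0.0851
gripper_force: 0.0
```

```bash
python3 -m crank '[[0.005,-0.002,-0.06,0,1],[0,0,-0.058,0,1],[0,0,0,0,0],[0,0,0,0,-1],[0,0,0,0,-1],[0,0,0,0,-1],[0,0,0,0,-1],[0,0,0,0,-1]]' 30
```

```text
clock: 20.32
tcp_pos: [0.5277, -0.0481, 0.1705]
orientation: [-0.002, 3.14, 0.0]
contact_force: [0.7, -0.7, 0.4]
grip_width: 0.0288
gripper_force: 29.5
```

```bash
python3 -m crank '[[0.002,0,0.02,0,-1],[0.01,0,0.055,0,-1],[0.017,0,0.054,0,-1],[0.023,0,0.051,0,-1],[0.03,0,0.048,0,-1],[0.035,0,0.044,0,-1],[0,0,0,0,-1]]'
python3 -m crank '[[0.041,0,0.039,0,-1],[0.045,0,0.034,0,-1],[0.049,0,0.028,0,-1],[0.052,0,0.021,0,-1],[0.054,0,0.015,0,-1],[0.056,0,0.008,0,-1],[0,0,0,0,-1]]'
```

```text
clock: 20.9
tcp_pos: [0.5515, -0.0479, 0.2259]
orientation: [-0.002, 3.141, 0.001]
contact_force: [-3.4, 1.5, 2.2]
grip_width: 0.029
gripper_force: 30.5
clock: 21.48
tcp_pos: [0.6113, -0.0475, 0.2537]
orientation: [-0.003, 3.141, 0.001]
contact_force: [-1.9, 3.3, 6.9]
grip_width: 0.0293
gripper_force: 31.1
```

```bash
python3 -m crank '[[0.056,0,0.001,0,-1],[0.056,0,-0.006,0,-1],[0.055,0,-0.013,0,-1],[0.053,0,-0.02,0,-1],[0,0,0,0,-1]]'
python3 -m crank '[[0.05,0,-0.026,0,-1],[0.046,0,-0.032,0,-1],[0.042,0,-0.038,0,-1],[0,0,0,0,-1]]'
python3 -m crank '[[0.037,0,-0.043,0,-1],[0.031,0,-0.047,0,-1],[0,0,0,0,-1]]'
```

```text
clock: 21.9
tcp_pos: [0.6558, -0.0471, 0.2452]
orientation: [-0.004, 3.14, 0.001]
contact_force: [1.7, 3.7, 4.5]
grip_width: 0.0289
gripper_force: 33.1
clock: 22.23
tcp_pos: [0.6834, -0.0469, 0.2248]
orientation: [-0.004, 3.14, 0.001]
contact_force: [2.3, 4.9, 2.8]
grip_width: 0.0289
gripper_force: 31.2
clock: 22.48
tcp_pos: [0.696, -0.0468, 0.2078]
orientation: [-0.004, 3.142, 0.002]
contact_force: [0.3, 5.3, 1.1]
grip_width: 0.029
gripper_force: 31.5
```

```bash
python3 -m crank '[[0.008,0,-0.015,0,-1],[0,0,0,0,-1]]'
python3 -m crank '[[0.006,0,-0.015,0,-1],[0,0,0,0,-1]]'
```

```text
clock: 22.65
tcp_pos: [0.6964, -0.0468, 0.2073]
orientation: [0.003, -3.141, -0.004]
contact_force: [-8.9, 6.7, 17.0]
grip_width: 0.0291
gripper_force: 32.8
clock: 22.82
tcp_pos: [0.6974, -0.0468, 0.2058]
orientation: [0.003, -3.141, -0.004]
contact_force: [-14.8, 6.4, 26.5]
grip_width: 0.0291
gripper_force: 34.0
```

```bash
python3 -m crank '[[0,0,0.01,0,0],[0,0,0,0,1],[0,0,0,0,1],[0,0,0,0,1]]'
python3 -m crank '[[0,0,0.1,0,1],[0,0,0.19,0,1],[0,0,0.19,0,1],[0,0,0.1,0,1],[0,0,0,0,1]]'
python3 - <<'E'
from h import *
f=r.grab_frame("side"); cv2.imwrite("pics/s4.png",f)
hsv=cv2.cvtColor(f,cv2.COLOR_BGR2HSV)
m=((hsv[...,0]<14)&(hsv[...,1]>110)&(hsv[...,2]<150)&(hsv[...,2]>30)).astype(np.uint8)[145:235,205:330]
k,l,st,ce=cv2.connectedComponentsWithStats(m)
for i in range(1,k):
    if st[i][4]>8: print(st[i],ce[i]+[205,145])
a=np.load("rail.npy")
for q in(0,.05,.1,.15): print(q,proj(rail2w([152+90*np.cos(q),0,58+90*np.sin(q)],*a)).round(1))
E
```

```text
clock: 23.15
tcp_pos: [0.6975, -0.0493, 0.2032]
orientation: [0.0, -3.14, 0.002]
contact_force: [-0.3, 0.1, -0.2]
grip_width: 0.0758
gripper_force: 0.0
clock: 23.57
tcp_pos: [0.7002, -0.0494, 0.3259]
orientation: [-0.0, 3.133, -0.001]
contact_force: [0.9, -1.0, 0.2]
grip_width: 0.0855
gripper_force: 0.0
[85 23  5  7 23] [292. 171.]
[18 60  6  9 30] [225.53333333 208.6       ]
0 [[292.9 171. ]]
0.05 [[292.2 170.1]]
0.1 [[291.5 169.3]]
0.15 [[290.7 168.5]]
```

```bash
python3 -c "
from bench import r
print(r.hand_in())"
```

```text
the job is handed in; nothing more can be done
None
```

I handed the job in at about 23.6 s of the 70 s allowed: gate pressed fully down, both tins seated caps downhill at the gate, and keeper folded to its stop; the hand-in returned no verdict, and the second tin and keeper were confirmed only by image measurements and felt force.

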